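Run the roller mill's speed lever up through its zigzag gate

ROBOT

A 7-joint arm with a two-finger parallel gripper is mounted at the origin on a cart in front of the work surface, level with it; the furniture and walls round the work are solid. World frame = base frame: x ahead of the robot, y to its left, z up, the work surface at z = 0. Lengths are in m, angles in degrees, forces in N, time in s.
With the tool pointing down it reaches from about 0.4 to 0.875 m from the base axis. Payload 6.5 kg.
Tool frame: the origin (TCP) lies on the centre line of the jaws, within the pads' length; the fingertips stand 11 mm ahead of it and the grasp point (between the pads) lies 8 mm behind it; z points along the fingers, y is the line along which they close (so a half turn about z gives the same grasp; the last joint's range is limited). The gripper opens to 85 mm and grips with 20 to 120 N. Pads are 22 mm wide; open, the fingers measure 114 mm over their backs; the gripper's body (76 mm by 85 mm) begins 54 mm behind the grasp point. The pads swing forward as they close: fully open they stand 13 mm farther back than shut.
Start: joints at [-69.225, 30.733, -0.252, 88.115, 0.149, 61.152, -4.079], TCP at [0.27, 0.591, 0.242] pointing down, gripper open.
Joint ranges: [-154.64, 154.64], [-21.42, 123.67], [-72.66, 72.17], [13.99, 137.28], [-74.86, 254.86], [10.95, 109.41], [-158.01, 158.01]. Speed limits (degrees/s): [136.94, 136.94, 180, 180, 180, 180, 180].

INTERFACE

Orientations are given as [roll, pitch, yaw] about the fixed x, y, z axes, in that order (R = Rz(yaw) Ry(pitch) Rx(roll)).
In Python, from bench import sensors, imaging, order, trace, mark_of gives the robot as it stands. The module is installed in compiled form; this text tells all that it offers.
- The arm moves only by the shell command python3 -m crank 'ROWS' [FORCE]. ROWS is JSON, a list that holds one entry, the list of rows, each a list of 5 numbers: the closure, from -1 (fully open) to 1 (shut), then the shift along the tool's x, y, z normalised to -1 to 1, where 1 is 20 cm, then the turn about the tool's z normalised to -1 to 1, where 1 is pi rad. A call has 1 to 8 rows; each row is the pose to reach, as a shift and turn from the pose commanded when the call began, along the tool's axes at that moment, turning the shorter way round; what a row does not reach only later rows make up. A row lasts 1/8 s, in which the tool goes at most 62.5 mm and 10.7 degrees, less where a joint would pass 70% of its speed; a pose out of reach is approached as far as the arm can. A call with a number of a shift or a turn outside -1 to 1 is refused whole. A call with a gripper value outside its range is refused whole. The fingers move at their own pace and stop on an object; FORCE is the grip in N (left out, the last holds). Time passes only in rows, so rows that repeat a pose let the fingers close. It gives the time, the measured TCP pose, the force, the opening and the grip force at its end, in the units of the state.
- sensors.observe(): the state, without advancing time (a new reading comes with each control period).
- imaging.snapshot(name): name is "scene" or "top"; returns a dict with "frame" (384x512x3 uint8, red, green, blue), "range_z" (384x512 float32, m along the optical axis (not along the pixel's ray), 0 where there is no reading), "fx", "fy", "cx", "cy" (pixels), "k1" (the pictures are not rectified: a ray, as slopes to the right and down, at radius r is drawn at 1 + k1 r^2 times it, then the intrinsics apply), "rvec" (rotation vector, rad) and "tvec" (3), from world to camera coordinates, as OpenCV has them. Camera axes: x right, y down, z forward; pixel columns grow to the right and rows downward; lengths in m; the calibration is good to about 2 mm. A picture is of the moment at which its call begins.
- order.finish_job(): hands the job in; it is judged then, once.
Trained networks look in the newest picture that a camera, given by its name, has taken for a name from the list of things; names that differ only in an ending like _2 or _b are one class to them, and where a whole thing is asked for, a point or a joint stands for the part that bears it (a point fixed in the world has none). Each returns a list of dicts, best first, with "score" (0 to 1); they miss things now and then, are a little off and sometimes report something else, mostly with a low value. They report only what shows in the picture. A call takes as long as a camera call.
- trace(name, camera): "region" (384x512 bool, what is visible of it) and "location" ([column, row] as shares, 0 to 1, of the picture: columns of its width, rows of its height, amid what is visible of it).
- mark_of(name, camera): "location" ([column, row] as shares, 0 to 1, of the picture: columns of its width, rows of its height: a listed point, or the origin of a listed thing).
The state is a dict: "time_s": time; "q": joint angles; "qvel": joint speeds; "joint_efforts": joint torques, N m; "ee_pos": TCP position; "orientation": TCP orientation; "force": force on the tool from outside, world axes, zero at the start; "torque": the same for the moment, N m; "grip_width": finger opening in m; "gripper_force": force on a finger pad.
Only numpy, scipy, OpenCV 4.12 (cv2) and the standard library are available. Lean on these libraries where they do the work, as an engineer would, in place of code of your own. Each camera call takes 0.05 s, during which the arm holds its last target. There are 200 camera calls.

TASK

The tin on the green roller mill is ready to be rolled. Take the black-knobbed speed lever out of the stop slot (red dot), feel its way through the zigzag gate into the slow slot (yellow dot) and let it stand there about a second so that the drive can pick up, then bring it on through the gate right right into the fast slot (green dot), leave it there and let go. Guide the lever, do not force it against the gate, and leave the tin lying on its rollers.

Things in the scene. Friction and masses are not known exactly. Their poses are not given: they have to be found in the camera images.
- roller_mill: Green roller mill, bolted down, on a grey bed 200 x 384 mm. Origin: on the worktop under the middle of the gear case (x -86..88, y -80..80, z to 152 mm); x away from the operator, y to his left. The case's front panel slopes up 30 degrees away from him: up-slope (0.866, 0, 0.5), normal (-0.5, 0, 0.866). Yellow belt guard at y -113..-83, x over 0 at knob height.
- gate_middle (a point): Mouth of the gate on the panel: middle of the 124 x 60 x 4 mm steel gate plate if it stood centred. u = mm left (+y) and v = mm up-slope of here, for the centre of the lever's 8 mm stalk. THE PLATE IS CLAMPED 0 TO 7 MM LEFT OR RIGHT of here, differently each time and in no reading; all ends and crossings shift with it. Find it by touch (press the lever lightly on an end) or by sight.
- stop_end (a point): Right end of the first lower channel, with the plate centred: u -46, v -8.5. Stop slot, red dot. The channel runs left to u -14, 10 mm blind beyond the first crossing. All channels and crossings are 11 mm wide: the stalk's centre has about 1.5 mm play each way. The ends given are where it first touches; pressed with 20 N it gives about 1 mm more. 6 mm of metal parts upper and lower channels.
- crossing_1 (a point): First crossing, from the first lower channel (v -8.5) up to the right end of the upper channel (v +8.5), with the plate centred: u -24, i.e. 22 mm left of the stop end, wherever the plate sits. Point at v 0.
- slow_end (a point): Left end of the upper channel (v +8.5, u -25 to +26), with the plate centred: u +26; 72 mm left of the stop end. Slow slot, yellow dot: this blind end, 18 mm past the second crossing.
- crossing_2 (a point): Second crossing, from the upper channel down to the second lower channel, with the plate centred: u +8, i.e. 18 mm right of the slow end wherever the plate sits. Point at v 0.
- fast_end (a point): Left end of the second lower channel (v -8.5, u +7 to +46), with the plate centred: u +46; 92 mm left of the stop end. Fast slot, green dot: the last part of this channel. The first and second lower channels are not joined.
- motor (a point): Middle of the finned motor, a cylinder of radius 50 mm lying along the mill's y (150 mm long) on a shelf above the gear case, axis at x -22, z 306 mm of the mill: it OVERHANGS the knob, 125 mm above and 50 mm behind it, so a gripper held upright strikes it.
- speed_selector: Lever's cross pivot, inside the case: origin = pivot point, (6.5, 0, 45.1) mm in the mill's frame, axes parallel to it. a = lever_along, c = lever_across: a lever point d from the pivot lies at d*(cos c*(cos a*normal + sin a*left) + sin c*upslope). The gate plate lies 105 mm from the pivot along the normal: there u = 105 tan a, v = 105 tan c / cos a (mm).
- knob (a point): Centre of the lever's black ball knob, 32 mm across, 157.5 mm from the pivot, 52 mm above the gate plate, so it moves 1.5 times as far as the stalk in the gate. The motor hangs over it: come in with the gripper leaning back to the operator, about 40 degrees from vertical, fingers closing left-right. Over 75 N of the stalk on the gate (50 N at the knob) is forcing.
- lever_along (a joint): Lever angle along the gate, rad: 0 square to the panel, positive to the left (+y). Starts in the stop slot's channel at -0.36 to -0.29. Slow slot: over 0.16 (its end 0.18 to 0.31, as the plate sits). Fast slot: over 0.34 (its end 0.35 to 0.47). The lever stays where it is left; friction about 1 N at the knob.
- lever_across (a joint): Lever angle across the gate, rad: positive up-slope, away from the operator. About -0.08 in the lower channels, +0.08 in the upper one. Friction about 1 N at the knob. The lever is stiff along its stalk, so the knob must be led round its arcs, and a ball held hard resists turning in the fingers: hold it lightly (some 25 N) and turn the wrist partly with the lever, or the strain feels like a wall.
- rolling_tin: White lever-lid tin, 96 mm across, 66 mm long, about 0.34 kg, lying loose on its side in the groove between the mill's two black rollers, right of the belt guard. Origin: centre of its underside, which faces the gear case; its z axis runs along the rollers away from the case.

How it is judged (in metres and radians):
On the way:
1. the lever stands in the slow slot (upper channel, past the second crossing) for a while (value of joint lever_along above 0.16 rad and value of joint lever_across above 0.04 rad), for 0.6 s.
At the end, for the whole second after the job is handed in: The lever stands still in the fast slot: lever_along over 0.34 rad and lever_across below -0.04 rad, having stood at least 0.6 s in the slow slot (lever_along over 0.16, lever_across over 0.04 rad) before. The tin lies on its rollers within 30 mm of where it was (value of joint lever_along above 0.34 rad and value of joint lever_across below -0.04 rad and velocity of joint lever_along between -0.05 and 0.05 rad/s and distance of rolling_tin from where it was at the start of the episode below 0.03 m); the robot touches nothing.
It fails at once if the lever is forced against its gate with more than 75 N (contact force between speed_selector and roller_mill above 75 N).
It fails at once if the tin is pushed along or off its rollers by more than 30 mm (distance of rolling_tin from where it was at the start of the episode above 0.03 m).
It also fails if it takes over 64 s, if anything falls off the work surface, if the arm or the gripper's body presses on something with over 40 N, if the wrist force passes 120 N, or if a joint passes its speed limit or range.

## Working session

There is one attempt and no reset: what is moved stays moved. The work goes in short steps, Python scripts to look and compute and a shell command to move; the robot and the scene stay as the last step left them, time stands still between calls to the robot, and variables do not carry over. Pictures are saved under pics/ and viewed, at most 10 in all, crops included, and the job is handed in when it is done.

```bash
mkdir -p pics; ls
cat > h.py <<'E'
import numpy as np,cv2
from bench import sensors,imaging,order,trace,mark_of
from scipy.spatial.transform import Rotation as R
def ray_pt(s,loc,z=None):
    p=np.array(loc)*[512,384]; K=np.array([[s['fx'],0,s['cx']],[0,s['fy'],s['cy']],[0,0,1.]])
    n=cv2.undistortPoints(p.reshape(1,1,2).astype(float),K,np.array([s['k1'],0,0,0.]))[0,0]
    M=R.from_rotvec(np.ravel(s['rvec'])).as_matrix(); t=np.ravel(s['tvec'])
    if z is None:
        z=s['range_z'][int(p[1]),int(p[0])]
        return M.T@(np.array([n[0],n[1],1])*z-t)
    o=-M.T@t; d=M.T@np.array([n[0],n[1],1]); return o+d*(z-o[2])/d[2]
E
python3 - <<'E'
from h import *
s=sensors.observe(); print({k:np.round(v,3) for k,v in s.items()})
for c in ['scene','top']:
    S=imaging.snapshot(c); cv2.imwrite(f'pics/{c}0.png',cv2.resize(S['frame'][:,:,::-1],(768,576)))
    print(c,'cam',-R.from_rotvec(np.ravel(S['rvec'])).as_matrix().T@np.ravel(S['tvec']))
    for n in ['roller_mill','gate_middle','stop_end','crossing_1','slow_end','fast_end','motor','speed_selector','knob','rolling_tin']:
        for r in mark_of(n,c)[:1]: print(n,round(r['score'],2),np.round(r['location'],3),'depthpt',ray_pt(S,r['location']).round(3))
    for r in trace('knob',c)[:1]: print('tr',r['score'],r['location'],r['region'].sum(), ray_pt(S,r['location']).round(3))
E
```

```text
pics
{'time_s': np.float64(0.0), 'q': array([-69.223,  30.778,  -0.254,  88.171,   0.15 ,  61.152,  -4.081]), 'qvel': array([ 0.001,  0.077, -0.042, -0.053,  0.041, -0.051, -0.014]), 'joint_efforts': array([ 1.0000e-03, -5.8339e+01,  1.0490e+00, -2.5910e+01,  1.2000e-02,
        1.0000e-02,  0.0000e+00]), 'ee_pos': array([0.27 , 0.591, 0.241]), 'orientation': array([-1.79900e+02,  8.00000e-03,  1.55433e+02]), 'force': array([ 0.077, -0.482,  0.132]), 'torque': array([-0.011,  0.015, -0.002]), 'gripper_force': np.float64(0.0), 'grip_width': np.float64(0.086)}
scene cam [0.07032264 0.43129494 0.54554824]
roller_mill 0.76 [0.436 0.767] depthpt [0.51  0.005 0.087]
gate_middle 0.7 [0.465 0.637] depthpt [ 0.547 -0.071  0.136]
stop_end 0.8 [0.499 0.616] depthpt [ 0.543 -0.112  0.137]
crossing_1 0.77 [0.457 0.644] depthpt [ 0.551 -0.065  0.131]
slow_end 0.89 [0.437 0.626] depthpt [ 0.563 -0.051  0.147]
fast_end 0.24 [0.436 0.773] depthpt [0.51  0.004 0.083]
motor 0.59 [0.501 0.618] depthpt [ 0.541 -0.113  0.136]
knob 0.92 [0.529 0.591] depthpt [ 0.503 -0.106  0.174]
rolling_tin 0.83 [0.52  0.569] depthpt [ 0.573 -0.178  0.139]
tr 0.84 [0.526, 0.6026] 285 [ 0.504 -0.104  0.165]
top cam [ 0.2686041  -0.02759063  0.97318466]
roller_mill 0.9 [0.469 0.603] depthpt [ 0.547 -0.07   0.136]
gate_middle 0.6 [0.468 0.604] depthpt [ 0.55  -0.069  0.129]
stop_end 0.7 [0.529 0.618] depthpt [ 0.506 -0.116  0.184]
crossing_1 0.64 [0.494 0.591] depthpt [ 0.551 -0.096  0.132]
slow_end 0.87 [0.452 0.605] depthpt [ 0.553 -0.054  0.131]
fast_end 0.81 [0.431 0.629] depthpt [ 0.543 -0.03   0.123]
rolling_tin 0.56 [0.611 0.479] depthpt [ 0.608 -0.236  0.121]
tr 0.41 [0.5076, 0.5557] 18716 [ 0.567 -0.114  0.151]
```

View pics/scene0.png

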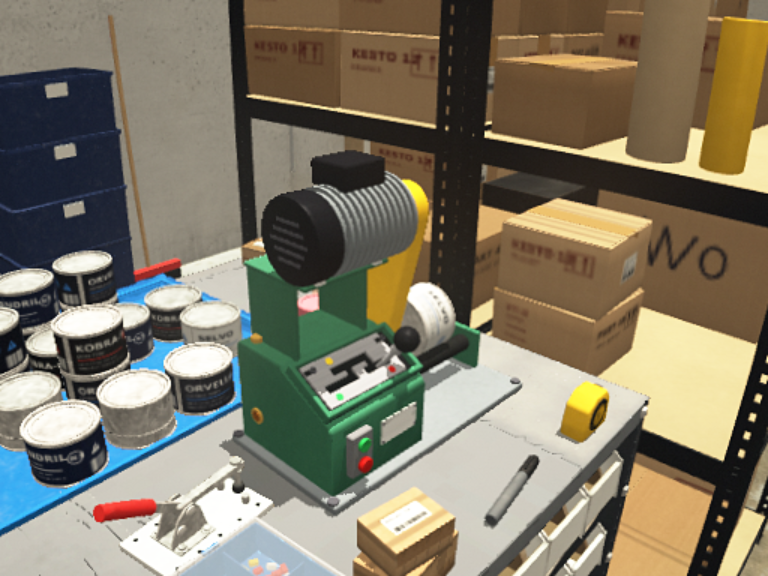

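View pics/top0.png

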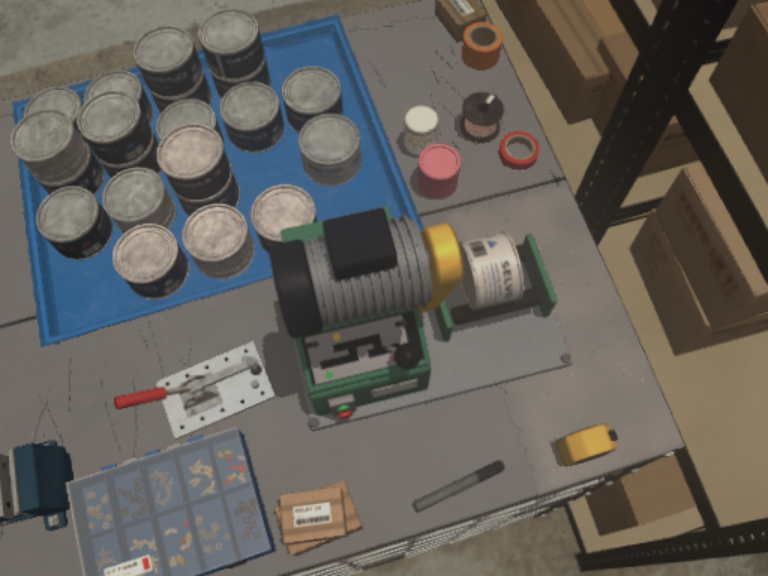

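```bash
cat >> h.py <<'E'
from scipy.optimize import least_squares
up=np.array([.866,0,.5]); nn=np.array([-.5,0,.866]); left=np.array([0,1.,0])
PIV=np.array([.0065,0,.0451]); G=PIV+.105*nn
def gate(u,v): return G+left*u/1e3+up*v/1e3
L={'roller_mill':np.zeros(3),'gate_middle':G,'stop_end':gate(-46,-8.5),'crossing_1':gate(-24,0),'slow_end':gate(26,8.5),'crossing_2':gate(8,0),'fast_end':gate(46,-8.5),'motor':np.array([-.022,0,.306])}
def proj(S,P):
    K=np.array([[S['fx'],0,S['cx']],[0,S['fy'],S['cy']],[0,0,1.]])
    return cv2.projectPoints(np.array(P,float).reshape(-1,1,3),np.ravel(S['rvec']),np.ravel(S['tvec']),K,np.array([S['k1'],0,0,0.]))[0][:,0]
def w(p,P): c,s=np.cos(p[2]),np.sin(p[2]); return np.asarray(P)@np.array([[c,-s,0],[s,c,0],[0,0,1]]).T+[p[0],p[1],0]
E
python3 - <<'E'
from h import *
obs=[];Ss={}
for c in ['scene','top']:
    S=Ss[c]=imaging.snapshot(c)
    for n in L:
        for r in mark_of(n,c)[:3]:
            if r['score']>.3: obs.append((c,n,np.array(r['location'])*[512,384]))
f=lambda p: np.concatenate([ (proj(Ss[c],w(p,L[n]))[0]-x)/2 for c,n,x in obs])
b=min((least_squares(f,[.59,-.07,y],loss='soft_l1') for y in (-.5,0,.5)),key=lambda r:r.cost); p=b.x
print(p,np.degrees(p[2]))
for (c,n,x),e in zip(obs,f(p).reshape(-1,2)*2): print(c,n,e.round(1))
# refine by depth: panel plane / case left wall / front wall
for c in Ss:
    S=Ss[c]; v,u=np.mgrid[0:384,0:512]; z=S['range_z']; m=z>0
    K=np.array([[S['fx'],0,S['cx']],[0,S['fy'],S['cy']],[0,0,1.]])
    n=cv2.undistortPoints(np.stack([u[m],v[m]],1).reshape(-1,1,2).astype(float),K,np.array([S['k1'],0,0,0.]))[:,0]
    C=np.c_[n,np.ones(len(n))]*z[m][:,None]; M=R.from_rotvec(np.ravel(S['rvec'])).as_matrix()
    W=(C-np.ravel(S['tvec']))@M; q=p.copy(); cc,s=np.cos(p[2]),np.sin(p[2]); l=(W-[p[0],p[1],0])@np.array([[cc,-s,0],[s,cc,0],[0,0,1]])
    fr=l[(abs(l[:,1])<.07)&(l[:,2]>.03)&(l[:,2]<.09)&(abs(l[:,0]+.086)<.02)]
    le=l[(abs(l[:,0])<.07)&(l[:,2]>.03)&(l[:,2]<.09)&(abs(l[:,1]-.08)<.02)]
    if len(fr)>30: print(c,'front x',np.median(fr[:,0]),'slope',np.polyfit(fr[:,1],fr[:,0],1)[0],len(fr))
    if len(le)>30: print(c,'left y',np.median(le[:,1]),'slope',np.polyfit(le[:,0],le[:,1],1)[0],len(le))
    g=l[(abs(l[:,1])<.06)&(abs((l-G)@up)<.028)&(abs((l-G)@nn)<.008)]; print(c,'gate n',np.median((g-G)@nn),len(g))
    uu,vv=np.meshgrid(np.arange(-85,85,.25),np.arange(40,-45,-.25))
    P=w(p,G+uu[...,None]/1e3*left+vv[...,None]/1e3*up); q=proj(S,P.reshape(-1,3)).reshape(*uu.shape,2).astype(np.float32)
    im=cv2.remap(S['frame'][:,:,::-1].copy(),q[...,0],q[...,1],cv2.INTER_CUBIC)[:,::-1].copy()
    for k in range(-80,81,20): cv2.line(im,(int((85-k)*4),0),(int((85-k)*4),6 if k else 20),(0,0,255),1)
    globals()['im_'+c]=im
cv2.imwrite('pics/w0.png',np.vstack([im_scene,im_top])[:600,:]); print(im_top.shape); np.save('pose.npy',p)
E
```

```text
[ 0.59375728 -0.07493842 -0.07108384] -4.072804262875584
scene roller_mill [-0.5 -3.5]
scene gate_middle [ 2.  -0.5]
scene stop_end [2.8 3.2]
scene stop_end [36.9 -3.3]
scene crossing_1 [ 0.8 -2.3]
scene crossing_1 [12.9 -8.2]
scene slow_end [1.5 6.1]
scene crossing_2 [-12.4   3.9]
scene crossing_2 [-0.3 -2. ]
top roller_mill [ 0.1 -0.9]
top gate_middle [-0.7 -3.5]
top stop_end [-1.5 -0.2]
top crossing_1 [-0.  -0.9]
top crossing_1 [15.6 -3.4]
top slow_end [-2.8  1.1]
top slow_end [-44.    0.5]
top crossing_2 [-16.7   2.5]
top crossing_2 [-1.1  0. ]
scene front x -0.08745437771512475 slope -0.09270919125335356 1511
scene left y 0.08147947355600134 slope 0.04238298650577328 1285
scene gate n 0.00165473899071076 1519
top front x -0.08754918239179421 slope -0.10019410052444962 605
top gate n 0.0022425972145992744 1717
(340, 680, 3)
```

View pics/w0.png

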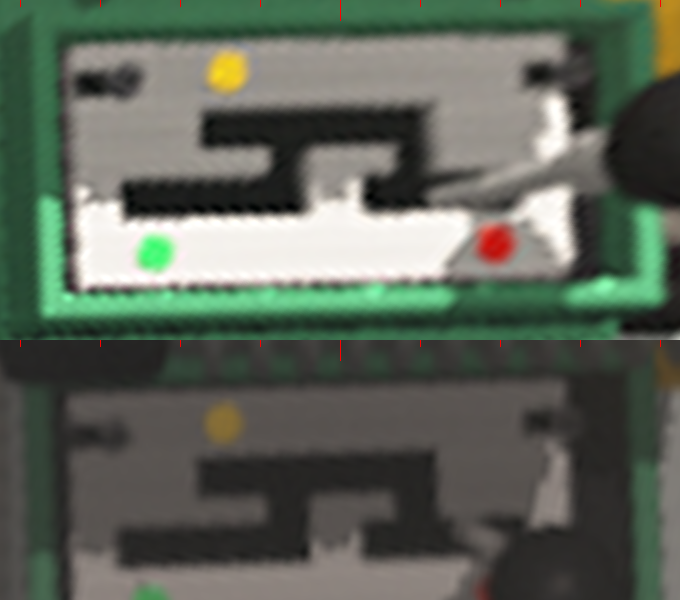

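```bash
cat >> h.py <<'E'
import os
try: p=np.load('pose2.npy')
except Exception: p=None
def loc(W):
    c,s=np.cos(p[2]),np.sin(p[2]); return (np.asarray(W)-[p[0],p[1],0])@np.array([[c,-s,0],[s,c,0],[0,0,1]])
def ball(cam='scene',pr=True):
    S=imaging.snapshot(cam); best=None
    t=[r for r in trace('knob',cam) if r['score']>.3 and 60<r['region'].sum()<900]
    if not t: print('no knob',cam); return S,None
    reg=cv2.erode(t[0]['region'].astype(np.uint8),np.ones((3,3)))>0
    v,u=np.nonzero(reg&(S['range_z']>0)); W=np.array([ray_pt(S,[(a+.5)/512,(b+.5)/384]) for a,b in zip(u,v)]); l=loc(W)*1e3
    md=np.median(l,0); l=l[np.linalg.norm(l-md,axis=1)<22]
    r=least_squares(lambda q:np.linalg.norm(l-q,axis=1)-16,md+[10,0,-10],loss='soft_l1'); q=r.x
    d=(q/1e3-PIV); a=np.arctan2(d[1],d@nn); c=np.arcsin(d@up/np.linalg.norm(d))
    if pr: print(cam,'ball',q.round(1),'len',round(np.linalg.norm(d)*1e3,1),'a %.3f c %.3f u %.1f v %.1f'%(a,c,105*np.tan(a),105*np.tan(c)/np.cos(a)),'rms',round(float(np.sqrt(np.mean(r.fun**2))),2))
    return S,q
def st():
    s=sensors.observe(); t=loc(s['ee_pos'])*1e3; c,n=np.cos(p[2]),np.sin(p[2]); f=np.array([[c,n,0],[-n,c,0],[0,0,1]])@s['force']
    print('t %.2f tcp_mill'%s['time_s'],t.round(1),'rpy',np.round(s['orientation'],1),'F',f.round(1),'q',np.round(s['q'],0))
E
python3 - <<'E'
import numpy as np,h
p=np.load('pose.npy'); g=h.w(p,h.G); q=p.copy(); q[2]=-.028; q[:2]+=(g-h.w(q,h.G))[:2]; np.save('pose2.npy',q); h.p=q; print(q)
h.ball('scene');h.ball('top');h.st()
t=h.loc(h.sensors.observe()['ee_pos'])*1e3
print('turn deg',90+np.degrees(q[2])-155.43)
E
```

```text
[ 0.59385542 -0.07295915 -0.028     ]
scene ball [-81.2 -48.1 166.1] len 157.0 a -0.313 c -0.099 u -34.0 v -10.9 rms 1.26
top ball [-82.7 -48.7 167.8] len 159.3 a -0.312 c -0.100 u -33.9 v -11.1 rms 1.21
t 2.30 tcp_mill [-342.1  654.8  242.3] rpy [-180.     0.   155.4] F [-1.1  0.3 -0.9] q [-69.  31.  -0.  88.   0.  61.  -4.]
turn deg -67.03428182636631
```

```bash
python3 -m crank '[[[-1,-0.3,-0.3,-0.3,0.06],[-1,-0.55,-0.6,-0.4,0.12],[-1,-0.8,-0.9,-0.4,0.18],[-1,-0.8,-0.9,-0.4,0.24],[-1,-0.8,-0.9,-0.4,0.3],[-1,-0.8,-0.9,-0.4,0.36],[-1,-0.8,-0.9,-0.4,0.372],[-1,-0.8,-0.9,-0.4,0.372]]]'
python3 -c "from h import *; st()"
```

```text
time_s: 3.3
ee_pos: [0.3409, 0.3609, 0.3224]
orientation: [180.0, -0.0, 88.5]
force: [-0.3, 0.7, -0.1]
grip_width: 0.0854
gripper_force: 0.0
t 3.30 tcp_mill [-265.   426.6  322.4] rpy [180.   -0.   88.5] F [-0.3  0.7 -0.1] q [-64.  11.  15. 106.  -3.  64. -50.]
```

```bash
python3 -m crank '[[[-1,-0.3,0.12,0,0],[-1,-0.6,0.25,0,0],[-1,-0.9,0.4,0,0],[-1,-1,0.4,0,0]]]' >/dev/null
python3 -m crank '[[[-1,-0.3,0,0,0],[-1,-0.6,-0.05,0,0],[-1,-0.9,-0.1,0,0],[-1,-1,-0.1,0,0]]]' >/dev/null
python3 -m crank '[[[-1,-0.3,-0.05,0,0],[-1,-0.6,-0.1,0,0],[-1,-0.7,-0.1,0.2,0],[-1,-0.7,-0.1,0.4,0],[-1,-0.7,-0.1,0.4,0]]]' >/dev/null
python3 -c "from h import *; st();ball();ball('top')"
```

```text
t 4.92 tcp_mill [-226.2 -113.1  240.7] rpy [-179.7    0.    88.4] F [-0.1 -0.7  0.4] q [-25.   8.  49. 125.  -8.  51.  28.]
scene ball [-81.  -47.9 166.2] len 156.9 a -0.312 c -0.097 u -33.8 v -10.8 rms 1.06
top ball [-82.7 -48.3 167.7] len 159.2 a -0.310 c -0.100 u -33.6 v -11.1 rms 1.15
```

```bash
python3 -m crank '[[[-1,0,0.1,0.2,0],[-1,0,0.2,0.4,0],[-1,0.07,0.3,0.42,0],[-1,0.13,0.35,0.42,0],[-1,0.13,0.42,0.42,0],[-1,0.13,0.42,0.42,0]]]' >/dev/null
python3 - <<'E'
from h import *
st(); S,_=ball(); T,_=ball('top')
a=S['frame'][150:300,130:340,::-1]; b=T['frame'][120:290,150:388,::-1]
cv2.imwrite('pics/c1.png',np.hstack([cv2.resize(a,(400,300),interpolation=2),cv2.resize(b,(400,300),interpolation=2)]))
E
```

```text
t 5.88 tcp_mill [-138.4  -87.1  159.6] rpy [179.8   0.   88.6] F [-0.5 -0.3  1. ] q [-20.  26.  42. 119. -25.  43.  37.]
scene ball [-81.3 -48.  165.8] len 156.8 a -0.312 c -0.100 u -33.9 v -11.1 rms 1.04
no knob top
```

View pics/c1.png

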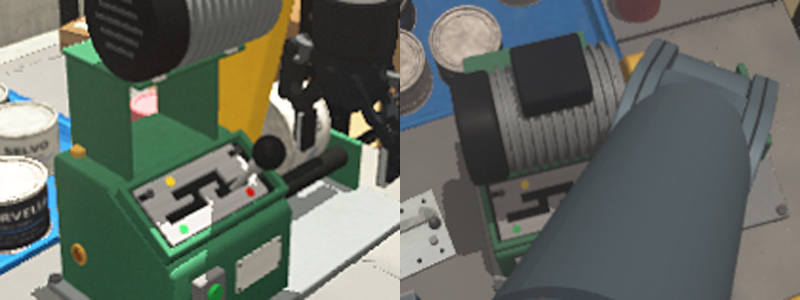

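```bash
python3 -m crank '[[[-1,0,-0.05,0,0],[-1,0.05,-0.05,0,0],[-1,0.075,-0.05,0,0],[-1,0.09,-0.05,0,0],[-1,0.105,-0.05,0,0],[-1,0.12,-0.05,0,0],[-1,0.135,-0.05,0,0],[-1,0.135,-0.05,0,0]]]' | grep force:
python3 -c "from h import *; st();ball()"
```

```text
force: [-0.4, -1.8, 0.3]
gripper_force: 0.8
t 7.08 tcp_mill [-150.5  -60.5  158.3] rpy [-180.     0.    88.5] F [-0.4 -1.8  0.3] q [-24.  24.  42. 122. -24.  42.  33.]
scene ball [-81.5 -47.3 166.2] len 157.0 a -0.308 c -0.100 u -33.4 v -11.0 rms 1.18
```

```bash
python3 -m crank '[[[-1,0.015,0,0,0],[-1,0.03,0,0,0],[-1,0.045,0,0,0],[-1,0.045,0,0,0]]]' | grep force:
python3 -c "from h import *; st();S,_=ball()
a=S['frame'][150:300,150:350,::-1];cv2.imwrite('pics/c2.png',cv2.resize(a,(800,600),interpolation=2))"
```

```text
force: [-4.7, -2.1, 4.7]
gripper_force: 3.1
t 7.67 tcp_mill [-151.2  -51.4  158.3] rpy [-179.9   -0.    88.4] F [-4.6 -2.2  4.7] q [-25.  24.  42. 122. -24.  42.  32.]
scene ball [-82.3 -39.  167.9] len 156.5 a -0.253 c -0.099 u -27.2 v -10.8 rms 1.17
```

View pics/c2.png

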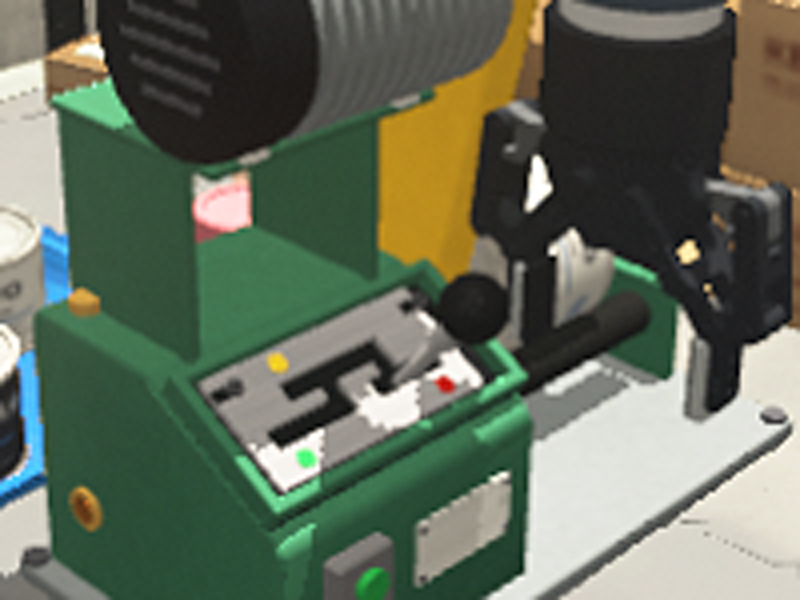

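```bash
cat >> h.py <<'E'
def cloud(S):
    v,u=np.mgrid[0:384,0:512]; z=S['range_z']; m=z>0
    K=np.array([[S['fx'],0,S['cx']],[0,S['fy'],S['cy']],[0,0,1.]])
    n=cv2.undistortPoints(np.stack([u[m],v[m]],1).reshape(-1,1,2).astype(float),K,np.array([S['k1'],0,0,0.]))[:,0]
    C=np.c_[n,np.ones(len(n))]*z[m][:,None]; M=R.from_rotvec(np.ravel(S['rvec'])).as_matrix()
    return loc((C-np.ravel(S['tvec']))@M)*1e3
E
python3 - <<'E'
from h import *
S=imaging.snapshot('scene'); l=cloud(S); t=loc(sensors.observe()['ee_pos'])*1e3
d=l-t
for z in range(-10,200,8):
    k=d[(abs(d[:,1])<55)&(abs(d[:,2]-z-4)<4)&(d[:,0]>-100)&(d[:,0]<95)]
    # exclude ball
    k=k[np.linalg.norm(k+t-np.array([-82,-39,168]),axis=1)>20]
    if len(k)<4: continue
    # gaps along x
    hst=np.histogram(k[:,0],np.arange(-100,100,10))[0]
    f=k[k[:,0]>15]
    print('z',z,'x5-95 front',np.percentile(f[:,0],[3,50,97]).round(0) if len(f)>3 else '', 'y',np.percentile(f[:,1],[3,97]).round(0) if len(f)>3 else '',hst)
# motor check
m=l[(abs(l[:,1])<70)&(l[:,2]>262)&(l[:,2]<350)&(l[:,0]>-100)&(l[:,0]<40)]; print('motor minx',np.percentile(m[:,0],[1,3,10]), 'minz', np.percentile(m[:,2],2))
E
```

```text
z -10 x5-95 front [75. 80. 85.] y [18. 25.] [0 0 0 0 0 0 0 0 0 0 0 0 0 0 0 0 0 9 7]
z -2 x5-95 front [42. 43. 84.] y [-10.  22.] [ 0  0  0  0  0 12  0  0  0  0  0  0  0  0 23  0  0  0  2]
z 6 x5-95 front [42. 43. 48.] y [-10.  11.] [ 0  0  0  0 16 25  0  0  0  0  0  0  0  0 43  0  0  0  0]
z 14 x5-95 front [42. 43. 52.] y [-8. 12.] [ 0  0  0  0 29 27  0  0  0  0  0  0  0  0 45  2  0  0  0]
z 22 x5-95 front [42. 43. 56.] y [-11.  11.] [ 0  0  0  0 31 29  0  0  0  0  0  0  0  0 46  8  0  0  0]
z 30 x5-95 front [42. 44. 55.] y [-10.  11.] [ 0  0  0  0 33 26  0  0  0  0  0  0  0  0 48  8  0  0  0]
z 38 x5-95 front [43. 45. 62.] y [-9. 13.] [ 0  0  0  0 20 14  0  0  0  0  0  0  0  0 43  6  3  0  0]
z 46 x5-95 front [39. 56. 73.] y [-9. 14.] [ 0  0 16 13 33 37 11  0  0  0  0  0  0  7 22 24 24  5  0]
z 54 x5-95 front [30. 62. 73.] y [-9. 16.] [ 0  0 39 52  8 45 30  2  4  3  2  3  3 16 11  7 62  9  0]
z 62 x5-95 front [18. 60. 71.] y [-10.  18.] [ 0  0 19 42  2 30 72 30 15 20 17 18 16 20  3  3 41  4  0]
z 70 x5-95 front [17. 59. 71.] y [-10.  18.] [ 0  0  9 52  6  0 40 42  8 18 23 24 20 13  
[... 1114 characters left out ...]
.  54.] [  0   0   0   0   0   0  61  96  53  40  38  23  17   8   0   0   0  24
 143]
z 166 x5-95 front [63. 86. 92.] y [-15.  53.] [  0   0   0   0   0   0   8  59  33  24  18  10   2   0   0   0   0   0
 166]
z 174 x5-95 front [20. 91. 95.] y [-16.  54.] [ 0  0  0  0  0  0 68 41 30 28 20 15  5  2  0  0  0  0 66]
z 182 x5-95 front [16. 92. 95.] y [-5. 50.] [ 0  0  0  0  0  0 93 48 41 29 27 19 10  2  0  0  0  0  0]
z 190 x5-95 front [16. 20. 31.] y [24. 36.] [ 0  0  0  0  0  0 96 60 43 32 29 22  9  1  0  0  0  0  0]
z 198 x5-95 front [15. 21. 28.] y [25. 34.] [ 0  0  0  0  0  0 87 55 46 33 27 18 12  0  0  0  0  0  0]
motor minx [-74.91123623 -73.25140029 -71.9841558 ] minz 265.8762778119691
```

```bash
python3 - <<'E'
from h import *
t=loc(sensors.observe()['ee_pos'])*1e3; D=[]
for i in range(4):
    S=imaging.snapshot('scene'); l=cloud(S); l=l[np.linalg.norm(l-np.array([-82,-39,168]),axis=1)>20]; D.append(l-t)
d=np.vstack(D); d=d[(abs(d[:,1])<30)&(d[:,0]>35)&(d[:,0]<80)]
for z in range(28,64,2):
    k=d[abs(d[:,2]-z-1)<1]; b=np.histogram(k[:,0],np.arange(38,82,3))[0]; print(z,b, 'y',[int(np.median(k[(k[:,0]>a)&(k[:,0]<=a+6)][:,1])) if ((k[:,0]>a)&(k[:,0]<=a+6)).sum()>2 else None for a in range(38,80,6)])
E
cat > /dev/null
```

```text
28 [ 0 33 11  2  1  6  0  0  0  0  0  0  0  0] y [0, 10, 6, None, None, None, None]
30 [ 0 32  5  7  2  5  4  0  0  0  0  0  0  0] y [0, 10, 7, 5, None, None, None]
32 [ 0 29 14  4  0  6  2  0  0  0  0  0  0  0] y [2, 9, 6, None, None, None, None]
34 [ 0 34 14  4  0  5  4  0  0  0  0  0  0  0] y [-1, 9, 7, 6, None, None, None]
36 [ 0 22 16  8  7  0  0  0  0  0  0  0  0  0] y [0, 6, 6, None, None, None, None]
38 [ 0 26 26  7  0  0  0  0  0  0  0  0  0  0] y [0, 4, None, None, None, None, None]
40 [ 0  7 26  3  5  4  0  0  0  0  0  0  0  0] y [2, 2, 10, None, None, None, None]
42 [ 0  3 26 11  5  3  0  0  2  0  0  0  0  0] y [1, 7, 11, None, None, None, None]
44 [ 0  5 20  4  4  3  6  3  2  4  0  0  0  0] y [0, 0, 12, 10, 6, None, None]
46 [ 0 12 12 10  8  6  3  6  6  6  3  1  1  0] y [0, 11, 11, 6, 8, 10, None]
48 [ 8 12  7  7  4  4  3  6  9  4  8  3  0  0] y [7, 11, 11, 6, 8, 11, None]
50 [11  4  7  7  7  2  3  6 10  6  5  4  0  0] y [9, 11, 11, 6, 10, 11, None]
52 [ 8  7  4  2  4  7 14  4 13 10  2  5  1  0] y [11, 11, 6, 5, 10, 12, None]
54 [ 2  5  7  9  1  4 20 36 26 11  5  7  0  0] y [11, 12, 0, 1, 2, 11, None]
56 [ 3  6  7  4  0  0  0 16 38 32 11  8  1  0] y [11, 11, None, 5, 0, -1, None]
58 [ 1  3  5  1  0  0  0  7 16 17 13 12  0  0] y [12, 11, None, 8, -5, 9, None]
60 [ 1  0  2  0  0  0  0 11 13 13  9  3  1  0] y [None, None, None, -6, 9, 10, None]
62 [ 1  4  0  0  0  0  0 15  9  9 13  5  3  0] y [15, None, None, -8, -7, 11, 10]
```

```bash
python3 -m crank '[[[-1,-0.05,-0.1,0,0],[-1,-0.05,-0.2,-0.2,0],[-1,-0.05,-0.2,-0.5,0],[-1,-0.05,-0.2,-0.8,0],[-1,-0.05,-0.2,-1,0]]]' >/dev/null
python3 -m crank '[[[-1,0,0,-0.3,0],[-1,0,0,-0.6,0],[-1,0,0,-0.9,0],[-1,0,0,-1,0]]]' >/dev/null
python3 -c "from h import *; st()"
python3 -m crank '[[[-1,0,0,-0.3,0],[-1,0,0,-0.6,0],[-1,0,0,-0.9,0],[-1,0,0,-1,0]]]' >/dev/null
python3 -c "from h import *; st()"
```

```text
t 9.15 tcp_mill [-189.3  -60.7  561.6] rpy [ 1.797e+02 -1.000e-01  8.860e+01] F [ 0.7 -1.  -0.3] q [-45.  -9.  49.  91.   7.  95.   3.]
t 9.65 tcp_mill [-190.4  -59.8  687.1] rpy [178.2   0.7  88.5] F [0.3 0.3 0.4] q [ -8.  -2.  19.  71.   1. 109.   9.]
```

```bash
python3 -m crank '[[[-1,0,0,0,0]]]' >/dev/null
python3 -c "from h import *; st()"
python3 -m crank '[[[-1,0,0,-0.3,0],[-1,0,0,-0.6,0],[-1,0,0,-0.9,0],[-1,0,0,-1,0]]]' >/dev/null
python3 -c "from h import *; st()"
```

```text
t 9.78 tcp_mill [-191.3  -62.1  686.9] rpy [178.2   0.7  88.2] F [-0.1 -1.  -0.2] q [ -8.  -2.  19.  71.   1. 109.   9.]
t 10.28 tcp_mill [-193.8  -59.5  716.9] rpy [174.7   1.4  88.5] F [-0.8  0.3 -0.4] q [ 39.  -1. -27.  66.  -0. 109.  11.]
```

```bash
python3 -m crank '[[[-1,0,0,0.3,0],[-1,0,0,0.5,0],[-1,0,0,0.5,0]]]' >/dev/null
python3 -c "from h import *; st()"
```

```text
t 10.65 tcp_mill [-185.9  -62.4  615. ] rpy [175.    1.3  88.4] F [ 0.1 -0.2  0.1] q [ 40.  -4. -26.  82.  -1.  96.  12.]
```

```bash
python3 -m crank '[[[-1,0,0,-0.5,0],[-1,0,0,-1,0],[-1,0,0,-1,0],[-1,0,0,-1,0],[-1,0,0,-1,0],[-1,0,0,-1,0]]]' >/dev/null
python3 -c "from h import *; st()"
python3 -m crank '[[[-1,0,0.3,-1,0],[-1,0,0.6,-1,0],[-1,0,1,-1,0],[-1,0,1,-1,0],[-1,0,1,-1,0],[-1,0,1,-1,0]]]' >/dev/null
python3 -c "from h import *; st()"
```

```text
t 11.40 tcp_mill [-200.6  -59.4  752.1] rpy [170.4   2.6  88. ] F [-0.3 -0.2 -0.3] q [ 83.  -3. -64.  62.  -3. 109.  15.]
t 12.15 tcp_mill [-130.6  -59.6  758.4] rpy [169.1   2.8  88.4] F [-0.4 -0.5 -0.1] q [ 36.   5. -31.  55.   5. 109.   6.]
```

```bash
for i in 1; do
python3 -m crank '[[[-1,0,0.1,-0.5,0],[-1,0,0.2,-1,0],[-1,0,0.2,-1,0],[-1,0,0.2,-1,0],[-1,0,0.2,-1,0]]]' >/dev/null
python3 -c "from h import *; st()"
python3 -m crank '[[[-1,0,0.2,-1,0],[-1,0,0.2,-1,0],[-1,0,0.2,-1,0]]]' >/dev/null
python3 -c "from h import *; st()"
python3 -m crank '[[[-1,0,0.3,-1,0],[-1,0,0.3,-1,0],[-1,0,0.3,-1,0]]]' >/dev/null
python3 -c "from h import *; st()"
done
```

```text
t 12.78 tcp_mill [-124.   -53.6  780. ] rpy [166.9   3.9  88.3] F [0.9 0.4 0.2] q [-24.   3.  35.  55.   0. 109.  10.]
t 13.15 tcp_mill [-125.5  -48.5  808. ] rpy [163.5   4.7  88.1] F [-1.4  0.2 -0. ] q [-60.   2.  72.  53.   0. 109.  11.]
t 13.53 tcp_mill [-122.4  -41.9  833.3] rpy [160.4   5.7  88.2] F [-0.3 -1.   0.3] q [-38.   1.  47.  49.   2. 109.   9.]
```

```bash
python3 -m crank '[[[-1,0,0.3,-1,0],[-1,0,0.3,-1,0],[-1,0,0.3,-1,0]]]' >/dev/null
python3 -m crank '[[[-1,0,0.4,-1,0],[-1,0,0.4,-1,0],[-1,0,0.4,-1,0]]]' >/dev/null
python3 -c "from h import *; st()"
python3 -m crank '[[[-1,0,0.4,-1,0],[-1,0,0.4,-1,0],[-1,0,0.4,-1,0]]]' >/dev/null
python3 -m crank '[[[-1,0,0.5,-1,0],[-1,0,0.5,-1,0],[-1,0,0.5,-1,0]]]' >/dev/null
python3 -c "from h import *; st()"
python3 -m crank '[[[-1,0,0.5,-1,0],[-1,0,0.5,-1,0],[-1,0,0.5,-1,0]]]' >/dev/null
python3 -c "from h import *; st()"
```

```text
t 14.28 tcp_mill [-114.8  -29.1  891.2] rpy [153.2   6.9  87.8] F [-0.1  0.4  0.2] q [-58.   4.  72.  42.  -3. 109.  11.]
t 15.03 tcp_mill [-116.4   -8.7  948.4] rpy [145.9   7.8  87.8] F [ 0.1 -0.7  0.3] q [-57.   5.  72.  34.  -5. 109.  11.]
t 15.40 tcp_mill [-117.6   29.6  978.6] rpy [141.9   8.1  91. ] F [-0.3  0.4  0.7] q [-59.   6.  72.  30.  -7. 109.  10.]
```

```bash
cat >> h.py <<'E'
def axes():
    s=sensors.observe(); A=R.from_euler('xyz',s['orientation'],degrees=True).as_matrix(); c,n=np.cos(p[2]),np.sin(p[2])
    return np.array([[c,n,0],[-n,c,0],[0,0,1]])@A, loc(s['ee_pos'])*1e3
def plan(T):
    A,t=axes(); return (A.T@(np.asarray(T)-t)/200).round(3)
E
python3 - <<'E'
from h import *
_,b=ball(); A,t=axes(); print(A.round(2))
print('pre',plan(b-A[:,2]*110), b-A[:,2]*110)
E
```

```text
scene ball [-82.8 -39.4 168. ] len 156.9 a -0.255 c -0.101 u -27.4 v -11.0 rms 0.96
[[-0.08  0.78  0.62]
 [ 0.99  0.15 -0.06]
 [-0.14  0.61 -0.78]]
pre [ 0.135 -2.404  2.74 ] [-151.29746904  -32.55425102  253.72815443]
```

```bash
python3 -m crank '[[[-1,0.02,-0.2,0.2,0.06],[-1,0.03,-0.4,0.4,0.12],[-1,0.04,-0.6,0.6,0.18],[-1,0.06,-0.8,0.8,0.24],[-1,0.06,-1,1,0.3],[-1,0.06,-1,1,0.36],[-1,0.06,-1,1,0.42],[-1,0.06,-1,1,0.48]]]' >/dev/null
python3 - <<'E'
from h import *
st(); A,t=axes(); b=np.array([-82.8,-39.4,168]); print(A.round(2)); print('pre',plan(b-A[:,2]*110))
E
```

```text
t 16.50 tcp_mill [-148.8   13.1  700.9] rpy [149.9 -24.7  48. ] F [ 0.3 -0.3  1.2] q [ -8. -21.   3.  93.   8.  70. -54.]
[[ 0.59  0.52  0.62]
 [ 0.69 -0.72 -0.05]
 [ 0.42  0.46 -0.79]]
pre [-1.103 -0.851  1.76 ]
```

```bash
python3 -m crank '[[[-1,-0.14,-0.1,0.22,0.06],[-1,-0.28,-0.2,0.44,0.12],[-1,-0.4,-0.3,0.66,0.18],[-1,-0.55,-0.42,0.88,0.24],[-1,-0.55,-0.42,0.88,0.245],[-1,-0.55,-0.42,0.88,0.245]]]' >/dev/null
python3 - <<'E'
from h import *
st(); A,t=axes(); b=np.array([-82.8,-39.4,168]); print(A.round(2)); print('pre',plan(b-A[:,2]*110))
E
```

```text
t 17.25 tcp_mill [-148.5  -12.2  477.8] rpy [177.1 -38.   -1.5] F [0.7 0.  1.6] q [ 21. -21. -12. 122.  -9.  41. -79.]
[[ 0.79 -0.03  0.61]
 [ 0.   -1.   -0.05]
 [ 0.62  0.04 -0.79]]
pre [-0.694  0.065  0.878]
```

```bash
python3 -m crank '[[[-1,-0.17,0.02,0.22,0],[-1,-0.35,0.03,0.44,0],[-1,-0.52,0.05,0.66,0],[-1,-0.69,0.065,0.87,0],[-1,-0.69,0.065,0.87,0]]]' >/dev/null
python3 - <<'E'
from h import *
st(); S,b=ball(); A,t=axes(); print(A.round(2)); 
if b is not None: print('to tcp=ball+7z',plan(b+A[:,2]*3))
cv2.imwrite('pics/c3.png',cv2.resize(S['frame'][110:300,150:390,::-1],(758,600),interpolation=2))
E
```

```text
t 17.88 tcp_mill [-140.4  -21.2  317.4] rpy [176.  -37.4   0.6] F [0.2 1.  0.6] q [ 56. -11. -43. 136. -36.  17. -48.]
scene ball [-82.5 -39.2 168.1] len 156.8 a -0.254 c -0.099 u -27.3 v -10.8 rms 1.06
[[ 0.8  -0.01  0.6 ]
 [ 0.02 -1.   -0.05]
 [ 0.6   0.05 -0.8 ]]
to tcp=ball+7z [-0.21   0.038  0.785]
```

View pics/c3.png

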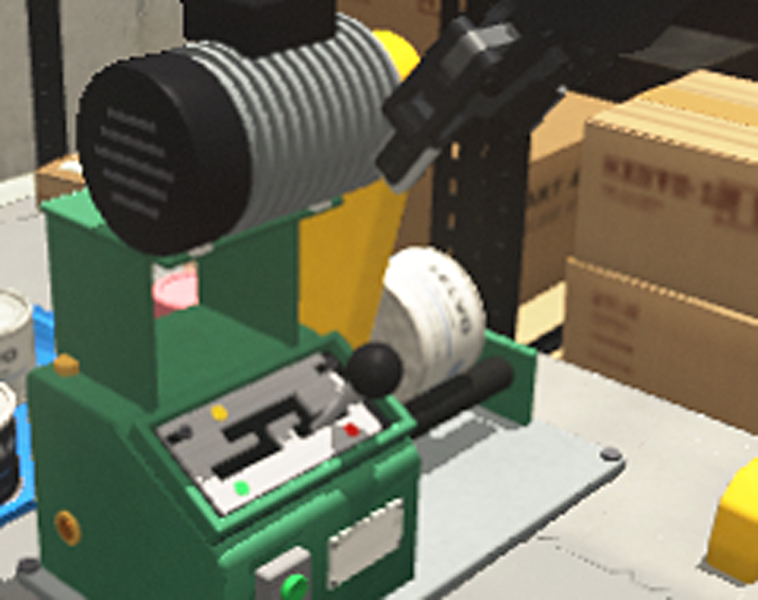

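```bash
python3 -m crank '[[[-1,0,0.02,0.1,0],[-1,-0.03,0.038,0.2,0],[-1,-0.06,0.038,0.3,0],[-1,-0.1,0.038,0.4,0],[-1,-0.1,0.038,0.4,0]]]' >/dev/null
python3 - <<'E'
from h import *
st(); A,t=axes(); print(A[:,2].round(2)); b=np.array([-82.5,-39.2,168.1]); print(plan(b+A[:,2]*3))
E
```

```text
t 18.60 tcp_mill [-135.3  -35.1  272.9] rpy [176.9 -36.9   0.2] F [-0.3 -0.1  0.4] q [ 87.  -3. -72. 137. -51.  11. -30.]
[ 0.6  -0.03 -0.8 ]
[-0.104 -0.002  0.593]
```

```bash
python3 -m crank '[[[-1,-0.02,0,0.1,0],[-1,-0.04,0,0.2,0],[-1,-0.06,0,0.3,0],[-1,-0.06,0,0.3,0]]]' >/dev/null
python3 - <<'E'
from h import *
st(); S,b=ball(); A,t=axes(); print(A[:,2].round(2)); print(plan(b+A[:,2]*3))
E
```

```text
t 19.10 tcp_mill [-140.   -39.6  265. ] rpy [ 1.782e+02 -3.610e+01  1.000e-01] F [0.4 0.2 0.8] q [ 88.  -1. -73. 137. -47.  11. -31.]
scene ball [-82.7 -39.4 168. ] len 156.9 a -0.255 c -0.101 u -27.4 v -11.0 rms 1.05
[ 0.59 -0.01 -0.81]
[-0.055 -0.01   0.576]
```

```bash
python3 -m crank '[[[-1,0.06,0,0.05,0],[-1,0.12,0,0.12,0],[-1,0.12,0,0.16,0],[-1,0.12,0,0.16,0]]]' >/dev/null
python3 -c "
from h import *
st(); A,t=axes(); b=np.array([-82.7,-39.4,168.]);print(A.round(2)); print(plan(b+A[:,2]*3))"
python3 -m crank '[[[-1,-0.02,0,0.1,0],[-1,-0.04,0,0.2,0],[-1,-0.06,0,0.3,0],[-1,-0.06,0,0.3,0]]]' >/dev/null
python3 - <<'E'
from h import *
st(); A,t=axes(); b=np.array([-82.7,-39.4,168.]);print(A.round(2)); print(plan(b+A[:,2]*3))
E
```

```text
t 19.70 tcp_mill [-114.6  -44.6  269.9] rpy [178.9 -35.5  -0. ] F [-0.3 -0.5 -1. ] q [ 45.   1. -32. 135. -31.  11. -49.]
[[ 0.81  0.02  0.58]
 [ 0.02 -1.   -0.  ]
 [ 0.58  0.02 -0.81]]
[-0.165 -0.031  0.522]
t 20.20 tcp_mill [-101.6  -43.2  235.6] rpy [-178.8  -34.1   -1. ] F [ 0.2  0.1 -0.8] q [ -3.   5.  17. 136. -60.  11. -20.]
[[ 0.83  0.02  0.56]
 [ 0.01 -1.    0.03]
 [ 0.56 -0.02 -0.83]]
[-0.111 -0.011  0.348]
```

```bash
python3 -m crank '[[[-1,0,0,0.1,0],[-1,-0.02,0,0.2,0],[-1,-0.04,-0.01,0.2,0],[-1,-0.04,-0.01,0.2,0]]]' >/dev/null
python3 - <<'E'
from h import *
st(); S,b=ball(); b=np.array([-82.7,-39.4,168.]); A,t=axes(); print(A.round(2)); print(plan(b+A[:,2]*3))
E
```

```text
t 20.70 tcp_mill [-85.1 -42.9 210.6] rpy [-178.4  -33.1   -1. ] F [-0.1 -0.5  0.3] q [ -1.  10.  15. 135. -75.  11.  -6.]
scene ball [-82.8 -39.4 168. ] len 156.9 a -0.255 c -0.101 u -27.4 v -11.0 rms 1.15
[[ 0.84  0.03  0.55]
 [ 0.01 -1.    0.03]
 [ 0.55 -0.02 -0.84]]
[-0.109 -0.012  0.201]
```

```bash
python3 -m crank '[[[-1,-0.03,-0.01,0.06,0],[-1,-0.06,-0.01,0.12,0],[-1,-0.1,-0.01,0.2,0],[-1,-0.11,-0.01,0.2,0],[-1,-0.11,-0.01,0.2,0]]]'
python3 - <<'E'
from h import *
st(); S,b=ball(); b=np.array([-82.7,-39.4,168.]); A,t=axes(); print(A.round(2)); print(plan(b+A[:,2]*3))
cv2.imwrite('pics/c4.png',cv2.resize(S['frame'][110:300,150:390,::-1],(758,600),interpolation=2))
E
```

```text
time_s: 21.42
ee_pos: [0.5156, -0.1164, 0.1877]
orientation: [-177.8, -31.1, -0.9]
force: [-0.2, -1.1, 0.2]
grip_width: 0.0856
gripper_force: 0.0
t 21.43 tcp_mill [-77.  -45.6 187.7] rpy [-177.8  -31.1   -0.9] F [-0.1 -1.1  0.2] q [  5.  14.   9. 133. -75.  11.  -6.]
scene ball [-82.9 -39.6 168. ] len 157.1 a -0.256 c -0.102 u -27.5 v -11.1 rms 1.08
[[ 0.86  0.03  0.52]
 [ 0.01 -1.    0.04]
 [ 0.52 -0.03 -0.86]]
[-0.076 -0.028  0.087]
```

View pics/c4.png

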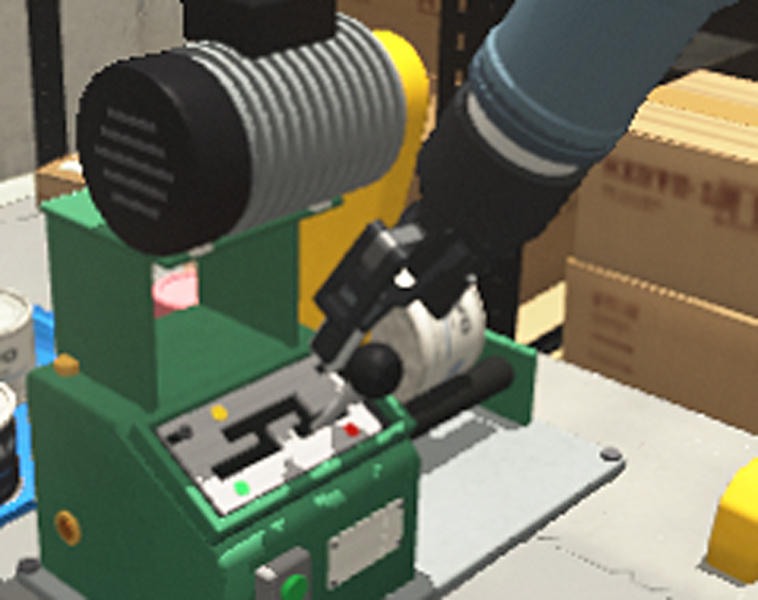

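```bash
python3 -m crank '[[[-1,-0.03,-0.03,0.03,0],[-1,-0.06,-0.03,0.06,0],[-1,-0.08,-0.03,0.09,0],[-1,-0.08,-0.03,0.09,0]]]' |head -3
python3 - <<'E'
from h import *
st(); b=np.array([-82.7,-39.4,168.]); A,t=axes(); print(A[:,2].round(2)); print(plan(b+A[:,2]*3))
E
```

```text
time_s: 22.02
ee_pos: [0.5141, -0.1131, 0.1768]
orientation: [-177.5, -30.0, -0.9]
t 22.02 tcp_mill [-78.6 -42.3 176.8] rpy [-177.5  -30.    -0.9] F [ 0.3 -0.2 -0.3] q [  5.  15.   8. 133. -75.  11.  -6.]
[ 0.5   0.05 -0.87]
[-0.04  -0.014  0.044]
```

```bash
python3 -m crank '[[[-1,-0.04,-0.02,0.05,0],[-1,-0.06,-0.02,0.07,0],[-1,-0.06,-0.02,0.07,0]]]' |head -3
python3 - <<'E'
from h import *
st(); b=np.array([-82.7,-39.4,168.]); A,t=axes(); print(A.round(2)); print(plan(b+A[:,2]*3))
E
```

```text
time_s: 22.4
ee_pos: [0.5128, -0.1109, 0.1685]
orientation: [-177.2, -29.1, -0.8]
t 22.40 tcp_mill [-80.  -40.1 168.5] rpy [-177.2  -29.1   -0.8] F [ 0.4 -0.   0.3] q [  6.  16.   8. 133. -75.  11.  -6.]
[[ 0.87  0.04  0.49]
 [ 0.01 -1.    0.06]
 [ 0.49 -0.04 -0.87]]
[-0.013 -0.004  0.011]
```

```bash
python3 -m crank '[[[0.15,0,0,0,0],[0.15,0,0,0,0],[0.3,0,0,0,0],[0.3,0,0,0,0],[0.3,0,0,0,0]]]' 25
python3 - <<'E'
from h import *
st(); S,b=ball(); A,t=axes(); print((A.T@(b-t)).round(1) if b is not None else '')
E
```

```text
time_s: 23.02
ee_pos: [0.5129, -0.1108, 0.1689]
orientation: [-177.2, -29.2, -0.8]
force: [-2.6, -0.0, 4.0]
grip_width: 0.0303
gripper_force: 22.8
t 23.02 tcp_mill [-79.9 -40.1 168.9] rpy [-177.2  -29.2   -0.8] F [-2.6 -0.1  4. ] q [  6.  16.   8. 133. -75.  11.  -6.]
scene ball [-82.4 -40.3 168. ] len 156.9 a -0.261 c -0.099 u -28.1 v -10.8 rms 0.8
[-2.6  0.1 -0.5]
```

```bash
cat >> h.py <<'E'
def knob(u,v):
    a=np.arctan(u/105); c=np.arctan(v*np.cos(a)/105)
    return (PIV+.1575*(np.cos(c)*(np.cos(a)*nn+np.sin(a)*left)+np.sin(c)*up))*1e3
def mv(f,t):
    A,_=axes(); return (A.T@(knob(*t)-knob(*f))/200).round(3)
E
python3 -m crank '[[[0.3,0,-0.015,-0.002,0],[0.3,0,-0.03,-0.005,0],[0.3,0,-0.045,-0.008,0],[0.3,0,-0.06,-0.01,0],[0.3,0,-0.06,-0.01,0]]]' | grep force
python3 - <<'E'
from h import *
st(); S,b=ball(); A,t=axes(); print((A.T@(b-t)).round(1) if b is not None else '')
print('up',mv((-19,-8.5),(-19,-4)),mv((-19,-8.5),(-19,8.5)))
E
```

```text
force: [-3.2, -3.5, 5.5]
gripper_force: 23.0
t 23.75 tcp_mill [-81.2 -28.6 171.7] rpy [-177.3  -29.1   -0.8] F [-3.1 -3.5  5.5] q [  1.  16.  11. 133. -75.  11.  -7.]
scene ball [-83.3 -28.3 171.6] len 157.6 a -0.181 c -0.092 u -19.2 v -9.9 rms 0.87
[-1.8 -0.4 -0.9]
up [ 0.033  0.001 -0.002] [ 0.125  0.001 -0.002]
```

```bash
python3 -m crank '[[[0.3,0.015,0,0,0],[0.3,0.03,0,0,0],[0.3,0.045,0,0,0],[0.3,0.045,0,0,0]]]' | grep force
python3 - <<'E'
from h import *
st(); S,b=ball(); A,t=axes(); print((A.T@(b-t)).round(1) if b is not None else '')
E
```

```text
force: [-9.9, -4.0, 11.9]
gripper_force: 23.7
t 24.35 tcp_mill [-73.8 -28.4 176. ] rpy [-177.2  -29.1   -0.8] F [-9.8 -4.3 11.9] q [ -1.  16.  14. 132. -71.  12. -11.]
scene ball [-76.9 -29.2 175.9] len 157.8 a -0.186 c -0.044 u -19.8 v -4.7 rms 0.91
[-2.7  0.6 -1.4]
```

```bash
python3 -m crank '[[[0.3,0.01,0.002,-0.01,0],[0.3,0.03,0.003,-0.01,0],[0.3,0.045,0.003,-0.01,0],[0.3,0.06,0.003,-0.01,0],[0.3,0.06,0.003,-0.01,0]]]' | grep force
python3 - <<'E'
from h import *
st(); S,b=ball(); A,t=axes(); print((A.T@(b-t)).round(1) if b is not None else '', (A.T@(np.array([[1,0,0],[0,1,0],[0,0,1]])@sensors.observe()['force'])).round(1))
E
```

```text
force: [2.6, 3.4, -8.3]
gripper_force: 22.6
t 25.07 tcp_mill [-63.7 -27.9 183.3] rpy [-177.2  -29.1   -0.7] F [ 2.5  3.5 -8.3] q [ -4.  16.  17. 131. -66.  13. -17.]
scene ball [-66.4 -27.3 181.1] len 156.7 a -0.175 c 0.031 u -18.6 v 3.3 rms 0.89
[-3.3 -0.8  0.6] [-2.1 -2.8 11.5]
```

```bash
cat >> h.py <<'E'
def chk():
    st(); S,b=ball(); A,t=axes(); s=sensors.observe(); c,n=np.cos(p[2]),np.sin(p[2]); f=np.array([[c,n,0],[-n,c,0],[0,0,1]])@s['force']
    print('rel',(A.T@(b-t)).round(1) if b is not None else '','Ftool',(A.T@f).round(1),'w',round(s['grip_width']*1e3,1)); return b
E
python3 -m crank '[[[0.3,0.015,-0.002,0.005,0],[0.3,0.03,-0.002,0.005,0],[0.3,0.04,-0.002,0.005,0],[0.3,0.04,-0.002,0.005,0]]]' | grep force
python3 -c "
from h import *
chk(); print(mv((-19,8.5),(0,8.5)),mv((-19,8.5),(20,8.5)),mv((-19,8.5),(31,8.5)))"
```

```text
force: [-0.6, 0.6, -2.4]
gripper_force: 23.2
t 25.68 tcp_mill [-56.2 -28.5 186.6] rpy [-177.2  -29.1   -0.8] F [-0.6  0.6 -2.4] q [ -6.  16.  18. 130. -64.  14. -19.]
scene ball [-59.5 -28.3 183.6] len 156.0 a -0.183 c 0.078 u -19.4 v 8.3 rms 1.09
rel [-4.4 -0.2  1. ] Ftool [-3.1 -0.6  1.4] w 30.2
[ 0.003 -0.14  -0.005] [ 0.003 -0.286  0.017] [ 0.003 -0.36   0.039]
```

```bash
python3 -m crank '[[[0.2,0,0,0,0],[0.2,0,0,0,0],[0.2,0,0,0,0]]]' | grep -E "force|width"
python3 -m crank '[[[0.2,0,-0.03,0,0],[0.2,0,-0.06,-0.002,0],[0.2,0,-0.09,-0.004,0],[0.2,0,-0.12,-0.005,0],[0.2,0,-0.15,-0.005,0],[0.2,0,-0.15,-0.005,0]]]' | grep -E "force|width"
python3 -c "
from h import *
chk()"
```

```text
force: [-0.6, 0.1, 0.2]
grip_width: 0.0339
gripper_force: 0.0
force: [-0.8, 0.0, 0.2]
grip_width: 0.0345
gripper_force: 0.0
t 26.90 tcp_mill [-58.    2.6 188.6] rpy [-177.2  -29.1   -0.7] F [-0.8 -0.   0.2] q [-13.  15.  22. 131. -63.  12. -24.]
scene ball [-60.8   1.1 186.5] len 156.6 a 0.007 c 0.079 u 0.8 v 8.3 rms 1.13
rel [-3.5  1.   0.4] Ftool [0.4 0.6 1.3] w 34.1
```

```bash
python3 -m crank '[[[0.2,0,-0.03,0.002,0],[0.2,0,-0.06,0.005,0],[0.2,0,-0.09,0.008,0],[0.2,0,-0.12,0.012,0],[0.2,0,-0.15,0.016,0],[0.2,0,-0.175,0.02,0],[0.2,0,-0.175,0.02,0]]]' | grep -E "force|width"
python3 -c "
from h import *
chk()"
```

```text
force: [0.7, 0.6, 0.0]
grip_width: 0.0345
gripper_force: 0.0
t 27.88 tcp_mill [-57.4  37.6 186.5] rpy [-177.2  -29.1   -0.7] F [0.6 0.6 0. ] q [-25.  16.  29. 132. -67.  12. -25.]
no knob scene
rel  Ftool [-0.6  0.6 -0.4] w 34.2
```

```bash
python3 -m crank '[[[0.2,0,-0.01,0.002,0],[0.2,0,-0.02,0.003,0],[0.2,0,-0.025,0.004,0],[0.2,0,-0.025,0.004,0],[0.2,0,-0.025,0.004,0],[0.2,0,-0.025,0.004,0]]]' | grep -E "force|width"
python3 -c "
from h import *
chk()
t=trace('knob','scene'); print([(r['score'],r['region'].sum(),np.round(r['location'],2)) for r in t])"
python3 -m crank '[[[0.2,0,-0.01,0.002,0],[0.2,0,-0.01,0.002,0]]]' | grep -E "force|width"
python3 -m crank '[[[0.2,0,-0.01,0.002,0],[0.2,0,-0.01,0.002,0]]]' | grep -E "force|width"
python3 -c "
from h import *
S=imaging.snapshot('scene');st()
cv2.imwrite('pics/c5.png',cv2.resize(S['frame'][130:290,150:350,::-1],(750,600),interpolation=2))"
```

```text
force: [-0.4, -0.8, -1.1]
grip_width: 0.0342
gripper_force: 0.3
t 28.73 tcp_mill [-57.1  41.9 186.2] rpy [-177.2  -29.1   -0.8] F [-0.4 -0.8 -1.1] q [-26.  16.  30. 132. -68.  11. -25.]
scene ball [-57.6  39.1 182. ] len 156.1 a 0.254 c 0.083 u 27.3 v 9.0 rms 1.02
rel [-2.5  2.8  3.3] Ftool [-0.4 -0.1  0.5] w 34.3
[(0.75, np.int64(178), array([0.44, 0.62])), (0.23, np.int64(21776), array([0.43, 0.65]))]
force: [1.3, -0.2, -0.2]
grip_width: 0.0341
gripper_force: 0.3
force: [0.5, -0.7, -0.1]
grip_width: 0.0343
gripper_force: 0.3
t 29.43 tcp_mill [-56.9  46.1 185.6] rpy [-177.2  -29.1   -0.8] F [-0.2 -0.8  0.3] q [-28.  16.  31. 132. -68.  11. -25.]
```

View pics/c5.png

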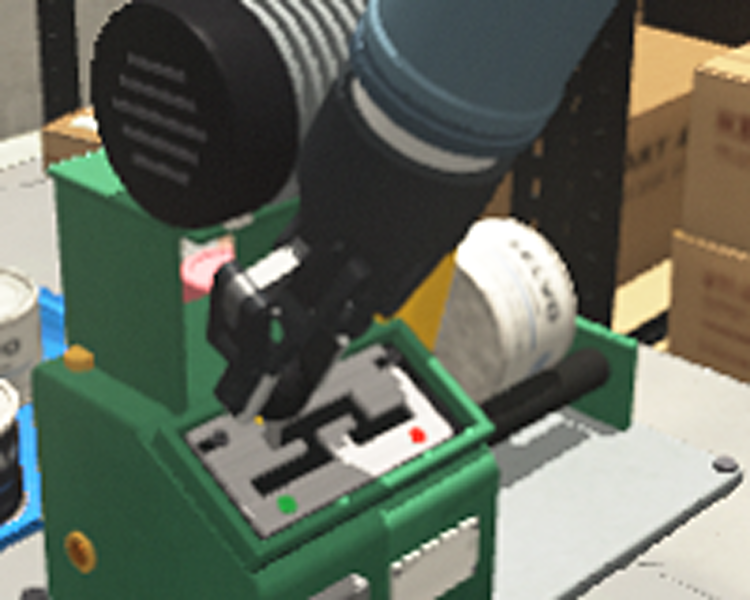

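```bash
for r in 1; do
python3 -m crank '[[[0.2,0,-0.01,0.002,0],[0.2,0,-0.01,0.002,0]]]' | grep -E "force:"
python3 -c "
from h import *
st()"
python3 -m crank '[[[0.2,0,-0.01,0.002,0],[0.2,0,-0.01,0.002,0]]]' | grep -E "force:"
python3 -c "
from h import *
chk()"
done
```

```text
force: [-0.3, -2.6, -0.2]
gripper_force: 1.2
t 29.68 tcp_mill [-56.7  47.4 185.4] rpy [-177.3  -29.1   -0.8] F [-0.2 -2.6 -0.2] q [-28.  16.  31. 132. -69.  11. -25.]
force: [-1.4, -5.3, 2.0]
gripper_force: 2.8
t 29.93 tcp_mill [-56.5  48.1 185.2] rpy [-177.4  -29.1   -0.9] F [-1.2 -5.3  2. ] q [-29.  16.  32. 132. -69.  11. -25.]
scene ball [-56.2  46.  181.8] len 157.3 a 0.298 c 0.089 u 32.3 v 9.9 rms 0.95
rel [-1.4  2.2  3. ] Ftool [-1.5  4.9 -1.9] w 34.2
```

```bash
python3 -m crank '[[[0.2,0,0.03,-0.003,0],[0.2,0,0.06,-0.008,0],[0.2,0,0.09,-0.014,0],[0.2,0,0.11,-0.017,0],[0.2,0,0.13,-0.02,0],[0.2,0,0.13,-0.02,0],[0.3,0,0.13,-0.02,0],[0.3,0,0.13,-0.02,0]]]' 22 | grep -E "force:"
python3 -c "
from h import *
chk()"
```

```text
force: [-1.7, 0.5, 3.7]
gripper_force: 21.4
t 31.02 tcp_mill [-57.5  23.7 187.6] rpy [-177.2  -29.1   -0.8] F [-1.7  0.5  3.7] q [-25.  16.  31. 132. -69.  13. -21.]
scene ball [-60.   23.4 184.9] len 156.5 a 0.151 c 0.079 u 15.9 v 8.4 rms 0.83
rel [-3.5  0.3  1.2] Ftool [-0.3 -1.  -3.8] w 30.5
```

```bash
python3 -m crank '[[[0.3,0,0.006,-0.002,0],[0.3,-0.01,0.006,-0.002,0],[0.3,-0.02,0.006,-0.002,0],[0.3,-0.025,0.006,-0.002,0],[0.3,-0.025,0.006,-0.002,0]]]' | grep -E "force:"
python3 -c "
from h import *
chk()"
```

```text
force: [-1.6, 2.2, 4.7]
gripper_force: 22.1
t 31.75 tcp_mill [-62.1  22.7 185.5] rpy [-177.2  -29.1   -0.8] F [-1.6  2.1  4.7] q [-24.  16.  30. 133. -71.  13. -19.]
scene ball [-64.1  22.8 182.7] len 156.3 a 0.146 c 0.049 u 15.5 v 5.2 rms 1.02
rel [-3.2  0.1  1.5] Ftool [ 0.8 -2.3 -6.1] w 30.6
```

```bash
python3 -m crank '[[[0.3,-0.01,0,-0.003,0],[0.3,-0.02,0,-0.005,0],[0.3,-0.03,0,-0.005,0],[0.3,-0.03,0,-0.005,0]]]' | grep -E "force:"
python3 -c "
from h import *
chk()"
```

```text
force: [4.5, -1.7, -7.5]
gripper_force: 22.2
t 32.35 tcp_mill [-68.2  21.9 183. ] rpy [-177.3  -29.1   -0.8] F [ 4.6 -1.6 -7.5] q [-23.  15.  29. 133. -72.  12. -18.]
scene ball [-70.1  21.8 180.5] len 157.1 a 0.139 c 0.009 u 14.7 v 0.9 rms 0.95
rel [-3.   0.2  1.2] Ftool [-0.9  0.5  9. ] w 30.5
```

```bash
python3 -m crank '[[[0.3,-0.015,0,0.003,0],[0.3,-0.03,0,0.003,0],[0.3,-0.045,0,0.003,0],[0.3,-0.06,0,0.003,0],[0.3,-0.065,0,0.003,0],[0.3,-0.065,0,0.003,0]]]' | grep -E "force:"
python3 -c "
from h import *
chk();print(mv((14.7,-8.5),(40,-8.5)),mv((14.7,-8.5),(48,-8.5)))"
```

```text
force: [8.9, -0.6, -12.8]
gripper_force: 21.8
t 33.20 tcp_mill [-78.5  21.5 178. ] rpy [-177.3  -28.9   -0.8] F [  8.9  -0.4 -12.8] q [-20.  15.  26. 135. -75.  11. -15.]
scene ball [-79.   22.7 177.8] len 159.5 a 0.143 c -0.048 u 15.1 v -5.1 rms 0.76
rel [-0.6 -1.2  0. ] Ftool [ 1.9  2.  14.7] w 30.2
[ 0.007 -0.168  0.053] [ 0.009 -0.214  0.075]
```

```bash
python3 -m crank '[[[0.3,-0.01,0,0.006,0],[0.3,-0.02,0,0.008,0],[0.3,-0.03,0,0.008,0],[0.3,-0.03,0,0.008,0]]]' | grep -E "force:"
python3 -c "
from h import *
chk()"
```

```text
force: [9.1, -1.2, -12.9]
gripper_force: 21.7
t 33.80 tcp_mill [-82.3  21.1 176.6] rpy [-177.2  -28.6   -0.8] F [  9.1  -1.  -12.9] q [-20.  15.  26. 135. -75.  11. -15.]
no knob scene
rel  Ftool [ 1.7  1.5 14.2] w 30.6
```

```bash
python3 -m crank '[[[0.2,0,0,0.003,0],[0.2,0,0,0.003,0],[0.2,0,-0.02,0.004,0],[0.2,0,-0.035,0.006,0],[0.2,0,-0.05,0.01,0],[0.2,0,-0.05,0.01,0]]]' | grep -E "force:"
python3 -c "
from h import *
chk()"
```

```text
force: [-0.2, -0.4, -0.3]
gripper_force: 0.1
t 34.65 tcp_mill [-81.4  32.  177. ] rpy [-177.2  -28.6   -0.7] F [-0.2 -0.4 -0.3] q [-24.  15.  29. 135. -75.  11. -16.]
scene ball [-80.5  30.7 173.3] len 158.0 a 0.196 c -0.071 u 20.8 v -7.6 rms 1.04
rel [-1.1  1.3  3.6] Ftool [ 0.2 -0.   0.7] w 34.2
```

```bash
python3 -m crank '[[[0.2,0,-0.02,0.005,0],[0.2,0,-0.04,0.011,0],[0.2,0,-0.06,0.017,0],[0.2,0,-0.08,0.023,0],[0.2,0.003,-0.1,0.03,0],[0.2,0.005,-0.12,0.038,0],[0.2,0.005,-0.12,0.038,0]]]' | grep -E "force:"
python3 -c "
from h import *
chk()"
python3 -m crank '[[[0.2,0,-0.015,0.005,0],[0.2,0,-0.03,0.01,0],[0.2,0,-0.03,0.01,0]]]' | grep -E "force:"
python3 -c "
from h import *
chk()"
```

```text
force: [-0.2, 0.0, -0.3]
gripper_force: 0.0
t 35.62 tcp_mill [-76.8  56.3 175.3] rpy [-177.1  -28.3   -0.7] F [-0.2  0.  -0.3] q [-31.  16.  33. 135. -75.  11. -20.]
scene ball [-77.1  54.8 166.6] len 157.4 a 0.357 c -0.074 u 39.2 v -8.3 rms 0.96
rel [-4.4  1.4  7.5] Ftool [ 0.  -0.5  0.2] w 33.9
force: [0.5, 0.7, 0.2]
gripper_force: 0.1
t 36.10 tcp_mill [-76.   62.  174.7] rpy [-177.2  -28.2   -0.7] F [0.5 0.7 0.2] q [-33.  16.  34. 135. -75.  11. -20.]
scene ball [-75.7  60.5 164.7] len 157.2 a 0.396 c -0.072 u 43.9 v -8.3 rms 0.99
rel [-4.4  1.9  8.9] Ftool [-0.3 -1.  -0. ] w 34.4
```

```bash
python3 -m crank '[[[0.2,-0.01,0,0.03,0],[0.2,-0.01,-0.01,0.035,0],[0.2,-0.01,-0.02,0.037,0],[0.2,-0.01,-0.025,0.037,0],[0.2,-0.01,-0.025,0.037,0]]]' | grep -E "force:"
python3 -c "
from h import *
chk()"
```

```text
force: [-0.2, -0.2, -0.2]
gripper_force: 0.3
t 36.83 tcp_mill [-73.5  67.  171.2] rpy [-177.2  -27.9   -0.7] F [-0.2 -0.2 -0.2] q [-34.  17.  34. 134. -75.  11. -21.]
scene ball [-74.9  64.5 162.3] len 156.6 a 0.426 c -0.076 u 47.7 v -8.8 rms 1.02
rel [-5.4  2.7  7.1] Ftool [0.1 1.1 0.3] w 34.5
```

```bash
python3 -m crank '[[[-1,0,0,0,0],[-1,0,0,0,0],[-1,0,0,0,0],[-1,0,0,0,0],[-1,0,0,-0.15,0],[-1,0,0,-0.3,0],[-1,0,0,-0.5,0],[-1,0,0,-0.5,0]]]' | grep -E "force:"
python3 - <<'E'
from h import *
chk(); S=imaging.snapshot('scene')
for r in mark_of('rolling_tin','scene')[:1]: print(r['location'],r['score'])
cv2.imwrite('pics/c6.png',cv2.resize(S['frame'][110:300,150:390,::-1],(758,600),interpolation=2))
E
```

```text
force: [-0.2, -0.3, -0.3]
gripper_force: 0.0
t 37.92 tcp_mill [-118.6   72.9  238.6] rpy [-175.9  -26.3   -0.2] F [-0.2 -0.3 -0.3] q [-61.   1.  59. 136. -14.  17. -79.]
scene ball [-75.3  64.5 162.3] len 156.9 a 0.425 c -0.078 u 47.6 v -9.0 rms 1.03
rel [ 4.  15.8 86.8] Ftool [-0.1  0.2  0.5] w 85.3
[0.5193, 0.5737] 0.95
```

View pics/c6.png

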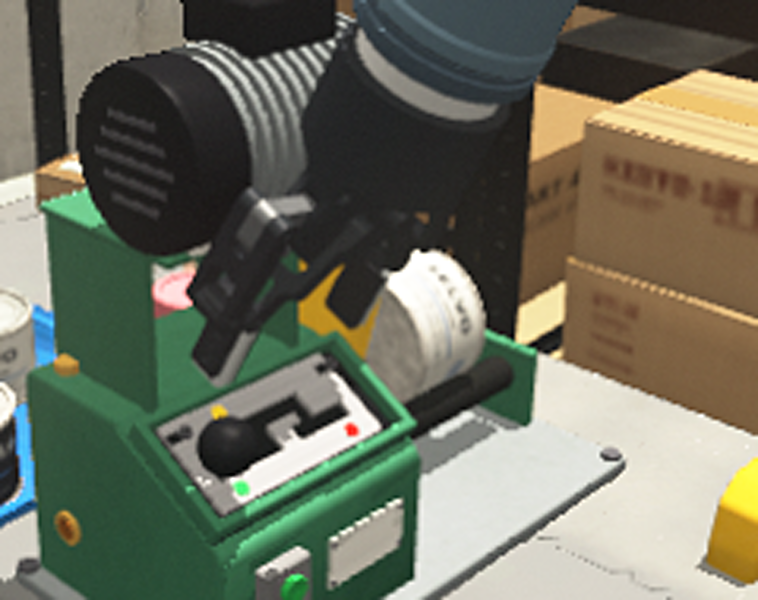

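The knob, at (228,447), stands over the fast slot near the green dot. The gripper is clear of everything, and the tin is on its rollers at (430,320), where it was at the start.

```bash
python3 -m crank '[[[-1,0,0,-0.05,0],[-1,0,0,-0.05,0],[-1,0,0,-0.05,0]]]' | grep force:
python3 -c "
from h import *
print(order.finish_job())"
```

```text
force: [-0.1, 0.2, -0.6]
gripper_force: 0.0
the job is handed in; nothing more can be done
None
```

I handed the job in at about 38 s of the 64 s; the hand-in gave no verdict. The lever stood about 2 s in the slow slot and was left in the fast slot (along about 0.43 rad, across about -0.08 rad by camera), with the gripper clear and the tin still on its rollers.

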